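# Heft three tea tins and hold up the full one

### The arm

A 7-joint arm with a two-finger parallel gripper is mounted at the origin on a cart in front of the work surface, level with it; the furniture and walls round the work are solid. World frame = base frame: x ahead of the robot, y to its left, z up, the work surface at z = 0. Lengths are in m, angles in rad, forces in N, time in s.
With the tool pointing down it reaches from about 0.35 to 0.9 m from the base axis. Payload 8.1 kg.
Tool frame: the origin (TCP) lies on the centre line of the jaws, within the pads' length; the fingertips stand arm.tips_ahead ahead of it and the grasp point (between the pads) lies 8 mm behind it (arm.tips_ahead is the distance from the TCP to the fingertips, in m); z points along the fingers, y is the direction in which the jaws open and shut (so a half turn about z gives the same grasp; the last joint's range is limited). The gripper opens to 92 mm and grips with 3 to 60 N. Pads are 19 mm wide; open, the fingers measure 130 mm over their backs; the gripper's body (75 mm by 190 mm) begins 47 mm behind the grasp point.
Start: joints at [-1.379, 0.434, 0.025, 1.573, -0.012, 1.134, -0.075], TCP at [0.182, 0.598, 0.238] pointing down, gripper open.
Joint ranges: [-2.62, 2.62], [-0.44, 2.09], [-1.27, 1.32], [0.08, 2.57], [-1.32, 4.46], [0.12, 2], [-2.74, 2.74]. Speed limits (rad/s): [2.22, 2.22, 3.01, 3.01, 3.14, 3.14, 3.14].

### API

Orientations are given as a rotation vector (axis times angle).
In Python, from cell import arm gives the robot as it stands. The module is installed in compiled form; this text tells all that it offers.
- The arm moves only by the tool jog_arm, never from a script. Its argument "moves" is a list of rows, each an object with "twist": the turn, a rotation vector about the tool's x, y, z in units of 10 degrees (1.0 is 10 degrees), a list of three; "xyz": the shift along the tool's x, y, z in units of 60 mm (1.0 is 60 mm), a list of three; "grip": the closure, from -1 (fully open) to 1 (shut). A call has 1 to 5 rows; each row is the pose to reach, as a shift and turn from the pose commanded when the call began, along the tool's axes at that moment; what a row does not reach only later rows make up. A row lasts 1/8 s, in which the tool goes at most 62.5 mm and 10.7 degrees, less where a joint would pass 70% of its speed; a pose out of reach is approached as far as the arm can. A call with a gripper value outside its range is refused whole. The fingers move at their own pace and stop on an object; "force" is the grip in N (left out, the last holds). Time passes only in rows, so rows that repeat a pose let the fingers close. It gives the time, the measured TCP pose, the force and the opening at its end, in the units of the state.
- arm.observe(): the state, without advancing time (a new reading comes with each control period).
- arm.get_image(name): name is "scene" or "top"; returns the picture (420x560x3 uint8, blue, green, red); there is no depth.
- arm.camera_params(name): a dict with "mtx" (3x3 intrinsics, pixels), "T" (4x4, takes a point from camera to world coordinates). Camera axes: x right, y down, z forward; pixel columns grow to the right and rows downward; lengths in m; the calibration is good to about 2 mm. A picture is of the moment at which its call begins. camera_params takes no time and is no camera call.
- arm.sign_off(): hands the job in, once; it reports no verdict.
The state is a dict: "clock": time; "joints": joint angles; "dq": joint speeds; "joint_efforts": joint torques, N m; "position": TCP position; "ee_rot": TCP orientation; "force": force on the tool from outside, world axes, zero at the start; "ft_torque": the same for the moment, N m; "width": opening from 0.0 (shut) to 1.0 (fully open).
Only numpy, scipy, OpenCV 4.12 (cv2) and the standard library are available. Lean on these libraries where they do the work, as an engineer would, in place of code of your own. Each camera call takes 0.05 s, during which the arm holds its last target. There are 200 camera calls.

### The job

Three identical closed tea tins stand on the bench, and only one is still full: find it by its weight. Going from left to right, lift each tin in turn a few centimetres clear of the bench and set it gently back upright where it stood, with only one tin off the bench at a time; then finish holding the heaviest one still and upright by its knob in the gripper, its base at least 12 cm above the bench (do not put it down or let go), with the other two standing in their places. Leave the mug, the carton, the glass and the spoon alone.

Things in the scene. Friction and masses are not known exactly. Their poses are not given: they have to be found in the camera images.
- tin_left: Closed round tea tin, one of three exactly alike: small muted flower print all round, grey lid with a knob on top. Body 92 mm across; lid 96 mm across, its flat top 99 mm above the base; the lid is tight and does not come off. Weighs 0.23 to 0.30 kg nearly empty, 0.62 to 0.78 kg full; any of the three may be the full one. Origin: centre of the underside, z up. This is the left one (largest y).
- tin_left_knob (a point): Middle of the lid knob of the left tin, on the tin's axis 110 mm above its base. The knob is round, about 22 mm across, rising from 99 to 120 mm above the base: pinch it from above with the fingertips 1 to 4 mm above the lid; 40 N of grip holds and harms nothing.
- tin_middle: Closed round tea tin, one of three exactly alike: small muted flower print all round, grey lid with a knob on top. Body 92 mm across; lid 96 mm across, its flat top 99 mm above the base; the lid is tight and does not come off. Weighs 0.23 to 0.30 kg nearly empty, 0.62 to 0.78 kg full; any of the three may be the full one. Origin: centre of the underside, z up. This is the middle one.
- tin_middle_knob (a point): Middle of the lid knob of the middle tin, on the tin's axis 110 mm above its base. The knob is round, about 22 mm across, rising from 99 to 120 mm above the base: pinch it from above with the fingertips 1 to 4 mm above the lid; 40 N of grip holds and harms nothing.
- tin_right: Closed round tea tin, one of three exactly alike: small muted flower print all round, grey lid with a knob on top. Body 92 mm across; lid 96 mm across, its flat top 99 mm above the base; the lid is tight and does not come off. Weighs 0.23 to 0.30 kg nearly empty, 0.62 to 0.78 kg full; any of the three may be the full one. Origin: centre of the underside, z up. This is the right one (smallest y).
- tin_right_knob (a point): Middle of the lid knob of the right tin, on the tin's axis 110 mm above its base. The knob is round, about 22 mm across, rising from 99 to 120 mm above the base: pinch it from above with the fingertips 1 to 4 mm above the lid; 40 N of grip holds and harms nothing.
- low_bench_top: The fixed pale stone bench top on which everything stands; the top is level at z = 0. The origin of this body is of no use.
- mug: Bystander: white mug with a dark band, 81 x 116 x 94 mm high, at the back left. Origin: centre of its underside.
- tea_carton: Bystander: low printed carton, 64 x 142 x 75 mm high, at the back near the window. Origin: centre of its underside.
- glass: Bystander: clear drinking glass, 80 mm across, 91 mm high, at the back right. Origin: centre of its underside.
- spoon: Bystander: teaspoon, 132 x 26 x 9 mm, lying at the front edge on the left. Origin: under its middle.
There are look-alikes about, which are no part of the job. Leave any red or yellow look-alike of the tin_right alone.

How it is judged:
On the way, in this order (a step that is already met when the one before it is completed fails the run):
1. the left tin is lifted clear of the bench (more than 20 mm) in the fingers, with the other two standing on the bench (height (world z) of tin_left above 0.02 m and contact force between tin_left and low_bench_top below 0.1 N and contact force between tin_left and the fingers above 1 N and height (world z) of each of tin_middle, tin_right below 0.012 m and angle between each of tin_middle, tin_right's own z axis and vertical below 0.1 rad and contact force between each of tin_middle, tin_right and low_bench_top above 0.8 N), for 0.2 s.
2. the middle tin is lifted clear of the bench (more than 20 mm) in the fingers, with the other two standing on the bench (height (world z) of tin_middle above 0.02 m and contact force between tin_middle and low_bench_top below 0.1 N and contact force between tin_middle and the fingers above 1 N and height (world z) of each of tin_left, tin_right below 0.012 m and angle between each of tin_left, tin_right's own z axis and vertical below 0.1 rad and contact force between each of tin_left, tin_right and low_bench_top above 0.8 N), for 0.2 s.
3. the right tin is lifted clear of the bench (more than 20 mm) in the fingers, with the other two standing on the bench (height (world z) of tin_right above 0.02 m and contact force between tin_right and low_bench_top below 0.1 N and contact force between tin_right and the fingers above 1 N and height (world z) of each of tin_left, tin_middle below 0.012 m and angle between each of tin_left, tin_middle's own z axis and vertical below 0.1 rad and contact force between each of tin_left, tin_middle and low_bench_top above 0.8 N), for 0.2 s.
At the end, for the whole second after the job is handed in: Full tin held still in the fingers, base over 100 mm above the bench, within 20 degrees of upright, touching no bench or tin; the other two stand upright within 50 mm of where they started, each pressing on the bench with under 4.5 N (so they are the light ones) (((height (world z) of tin_left above 0.1 m and angle between tin_left's own z axis and vertical below 0.35 rad and linear speed of tin_left below 0.05 m/s and contact force between tin_left and the fingers above 1 N and contact force between tin_left and low_bench_top below 0.1 N and height (world z) of each of tin_middle, tin_right below 0.012 m and angle between each of tin_middle, tin_right's own z axis and vertical below 0.1 rad and contact force between tin_middle and low_bench_top between 0.8 and 4.5 N and distance of each of tin_middle, tin_right from where it was at the start of the episode below 0.05 m and contact force between tin_left and tin_middle below 0.1 N and contact force between tin_right and low_bench_top between 0.8 and 4.5 N and contact force between tin_left and tin_right below 0.1 N) or (height (world z) of tin_middle above 0.1 m and angle between tin_middle's own z axis and vertical below 0.35 rad and linear speed of tin_middle below 0.05 m/s and contact force between tin_middle and the fingers above 1 N and contact force between tin_middle and low_bench_top below 0.1 N and height (world z) of each of tin_left, tin_right below 0.012 m and angle between each of tin_left, tin_right's own z axis and vertical below 0.1 rad and contact force between tin_left and low_bench_top between 0.8 and 4.5 N and distance of each of tin_left, tin_right from where it was at the start of the episode below 0.05 m and contact force between tin_middle and tin_left below 0.1 N and contact force between tin_right and low_bench_top between 0.8 and 4.5 N and contact force between tin_middle and tin_right below 0.1 N) or (height (world z) of tin_right above 0.1 m and angle between tin_right's own z axis and vertical below 0.35 rad and linear speed of tin_right below 0.05 m/s and contact force between tin_right and the fingers above 1 N and contact force between tin_right and low_bench_top below 0.1 N and height (world z) of each of tin_left, tin_middle below 0.012 m and angle between each of tin_left, tin_middle's own z axis and vertical below 0.1 rad and contact force between tin_left and low_bench_top between 0.8 and 4.5 N and distance of each of tin_left, tin_middle from where it was at the start of the episode below 0.05 m and contact force between tin_right and tin_left below 0.1 N and contact force between tin_middle and low_bench_top between 0.8 and 4.5 N and contact force between tin_right and tin_middle below 0.1 N))); the arm keeps its last pose, push and grip.
It fails at once if the mug, carton, glass or spoon is moved by more than 25 mm (distance of any of mug, tea_carton, glass, spoon from where it was at the start of the episode above 0.025 m).
It fails at once if a tin is tipped over (angle between any of tin_left, tin_middle, tin_right's own z axis and vertical above 0.7 rad).
It fails at once if a tin is dropped or banged onto the bench (faster than 0.5 m/s within 20 mm of it) ((height (world z) of tin_left below 0.02 m and linear speed of tin_left above 0.5 m/s) or (height (world z) of tin_middle below 0.02 m and linear speed of tin_middle above 0.5 m/s) or (height (world z) of tin_right below 0.02 m and linear speed of tin_right above 0.5 m/s)).
It also fails if it takes over 64 s, if anything falls off the work surface, if the arm or the gripper's body presses on something with over 40 N, if the wrist force passes 120 N, or if a joint passes its speed limit or range.

## Working session

There is one attempt and no reset: what is moved stays moved. The work goes in short steps, Python scripts to look and compute and a tool call to move; the robot and the scene stay as the last step left them, time stands still between calls to the robot, and variables do not carry over. Pictures are saved under pics/ and viewed, about 8 in all and at most 12, crops included, and the job is handed in when it is done.

Besides the shell and the picture viewer there is one more tool, called as a command line: name --argument value ..., lists and objects as JSON in quotes. jog_arm: Moves the arm, as the interface text tells. Its arguments: {"type":"object","properties":{"moves":{"type":"array","items":{"type":"object","properties":{"twist":{"type":"array","items":{"type":"number"}},"xyz":{"type":"array","items":{"type":"number"}},"grip":{"type":"number"}}}},"force":{"type":"number"}},"required":["moves"]}

```bash
mkdir -p pics
python3 - <<'E'
from cell import arm
import cv2,numpy as np
for n in("scene","top"):
    cv2.imwrite(f"pics/{n}0.png",arm.get_image(n)); p=arm.camera_params(n); print(n,p["mtx"].round(1).tolist(),p["T"].round(4).tolist())
print(arm.observe(),arm.tips_ahead)
E
```

```text
scene [[380.3, 0.0, 281.8], [0.0, 380.3, 208.7], [0.0, 0.0, 1.0]] [[0.7576, -0.4317, 0.4895, 0.0043], [-0.6524, -0.4768, 0.5891, -0.613], [-0.0209, -0.7657, -0.6429, 0.7732], [0.0, 0.0, 0.0, 1.0]]
top [[465.5, 0.0, 279.1], [0.0, 465.5, 214.3], [0.0, 0.0, 1.0]] [[0.0062, -0.9896, 0.1439, 0.3747], [-1.0, -0.0067, -0.0025, -0.021], [0.0034, -0.1438, -0.9896, 1.2595], [0.0, 0.0, 0.0, 1.0]]
{'clock': 0.1, 'joints': array([-1.37860179,  0.43513685,  0.02499758,  1.57396122, -0.01161052,
        1.13399688, -0.07513169]), 'dq': array([-0.00012403, -0.00126995,  0.00059081, -0.00426154, -0.0003887 ,
        0.0005575 ,  0.00010765]), 'joint_efforts': array([ 3.66746070e-03, -6.69124603e+01,  9.88403074e-01, -3.15145004e+01,
       -6.03703642e-02,  3.74156877e-02,  8.19726665e-05]), 'position': array([0.18152538, 0.59762095, 0.2370513 ]), 'ee_rot': array([-4.61573157e-01, -3.10742282e+00,  2.12831463e-03]), 'force': array([ 0.26539699, -0.09658484,  0.5426962 ]), 'ft_torque': array([ 0.017567  , -0.03509467,  0.00897394]), 'width': 1.0029259731628082} 0.011
```

View pics/scene0.png

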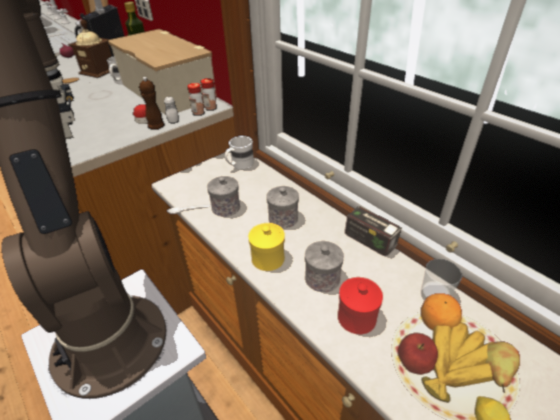

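View pics/top0.png

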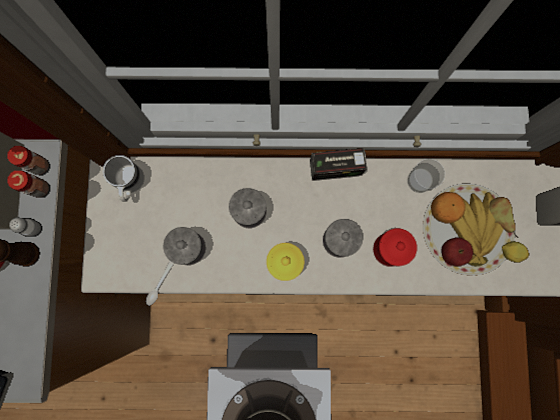

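The top view shows grey tins near (182,245), (248,207) and (343,237), with a yellow look-alike at (285,261) and a red one at (396,247). The scene view shows the same three at about (224,196), (283,206) and (323,266). Next I'll measure the lids and knobs.

```bash
cat > h.py <<'E'
import cv2,numpy as np
from cell import arm
from scipy.spatial.transform import Rotation as R
P={n:arm.camera_params(n) for n in("scene","top")}
def ray(n,u,v):
    p=P[n];d=p["T"][:3,:3]@np.linalg.inv(p["mtx"])@[u,v,1];return p["T"][:3,3],d/np.linalg.norm(d)
def onz(n,u,v,z):
    o,d=ray(n,u,v);return o+d*(z-o[2])/d[2]
def px(n,X):
    p=P[n];c=p["T"][:3,:3].T@(np.array(X)-p["T"][:3,3]);q=p["mtx"]@c;return q[:2]/q[2]
def go(target,rotz=0):  # tool-frame shift (units 60mm)
    s=arm.observe();r=R.from_rotvec(s["ee_rot"]);return r.inv().apply(np.array(target)-s["position"])/.06
E
python3 - <<'E'
from h import *
t=cv2.imread("pics/top0.png");g=cv2.cvtColor(t,cv2.COLOR_BGR2GRAY)
s=cv2.imread("pics/scene0.png")
T=[];S=[]
for i,(u,v) in enumerate([(182,245),(248,207),(343,237)]):
    c=cv2.resize(g[v-30:v+30,u-30:u+30],None,fx=6,fy=6,interpolation=cv2.INTER_CUBIC)
    cs=cv2.HoughCircles(c,cv2.HOUGH_GRADIENT,1,200,param1=120,param2=20,minRadius=100,maxRadius=132)
    cx,cy,r=cs[0][0];uu,vv=u-30+(cx+.5)/6-.5,v-30+(cy+.5)/6-.5
    X=onz("top",uu,vv,.099);print(i,uu.round(1),vv.round(1),"r px",r/6,"-> mm",r/6/465.5*1.18*1000,X.round(4))
    print(" knob top px pred top",px("top",[X[0],X[1],.12]).round(1),"scene",px("scene",[X[0],X[1],.12]).round(1))
    c=cv2.resize(t[v-30:v+30,u-30:u+30],None,fx=4.4,fy=4.4,interpolation=cv2.INTER_CUBIC)
    k=tuple(int(x) for x in ((px("top",[X[0],X[1],.12])-[u-30,v-30]+.5)*4.4));cv2.circle(c,k,2,(0,0,255),-1)
    cv2.circle(c,tuple(int(x) for x in ((uu-u+30.5)*4.4,(vv-v+30.5)*4.4)),int(r/6*4.4),(0,255,0),1);T.append(c)
    q=px("scene",[X[0],X[1],.12]);a,b=(int(x)-30 for x in q)
    c=cv2.resize(s[b:b+60,a:a+60],None,fx=4.4,fy=4.4,interpolation=cv2.INTER_CUBIC)
    cv2.circle(c,tuple(int(x) for x in ((q-[a,b]+.5)*4.4)),2,(0,0,255),-1);S.append(c)
cv2.imwrite("pics/crops.png",np.vstack([np.hstack(T),np.hstack(S)]))
# red/yellow lid centres
hsv=cv2.cvtColor(t,cv2.COLOR_BGR2HSV)
for nm,(u,v) in dict(yel=(285,261),red=(396,247)).items(): print(nm,onz("top",u,v,.11).round(3))
o=arm.observe();print(R.from_rotvec(o["ee_rot"]).as_matrix().round(3))
for c in [(122,172),(338,164),(423,177),(165,280)]: print(c,onz("top",*c,.05).round(3))
E
```

```text
0 182.0 245.0 r px 18.666666 -> mm 47.318295 [0.4644 0.2177 0.099 ]
 knob top px pred top [180.3 244.3] scene [221.6 177. ]Traceback (most recent call last):
  File "<stdin>", line 8, in <module>
TypeError: 'NoneType' object is not subscriptable
```

Run:
```python
from h import *
t=cv2.imread("pics/top0.png");g=cv2.cvtColor(t,cv2.COLOR_BGR2GRAY)
s=cv2.imread("pics/scene0.png")
T=[];S=[]
for i,(u,v) in enumerate([(182,245),(248,207),(343,237)]):
    c=cv2.GaussianBlur(cv2.resize(g[v-30:v+30,u-30:u+30],None,fx=6,fy=6,interpolation=cv2.INTER_CUBIC),(0,0),3)
    cs=cv2.HoughCircles(c,cv2.HOUGH_GRADIENT,2,200,param1=50,param2=8,minRadius=106,maxRadius=120)
    cx,cy,r=cs[0][0];uu,vv=u-30+(cx+.5)/6-.5,v-30+(cy+.5)/6-.5
    X=onz("top",uu,vv,.099);print(i,uu.round(1),vv.round(1),"r px",r/6,X.round(4))
    q0=px("top",[X[0],X[1],.12]);q=px("scene",[X[0],X[1],.12]);a,b=(int(x)-30 for x in q)
    print(" knob top px pred top",q0.round(1),"scene",q.round(1))
    c=cv2.resize(t[v-30:v+30,u-30:u+30],None,fx=4.4,fy=4.4,interpolation=cv2.INTER_CUBIC)
    cv2.circle(c,tuple(int(x) for x in ((q0-[u-30,v-30]+.5)*4.4)),2,(0,0,255),-1)
    cv2.circle(c,(int((uu-u+30.5)*4.4),int((vv-v+30.5)*4.4)),int(r/6*4.4),(0,255,0),1);T.append(c)
    c=cv2.resize(s[b:b+60,a:a+60],None,fx=4.4,fy=4.4,interpolation=cv2.INTER_CUBIC)
    cv2.circle(c,tuple(int(x) for x in ((q-[a,b]+.5)*4.4)),2,(0,0,255),-1);S.append(c)
cv2.imwrite("pics/crops.png",np.vstack([np.hstack(T),np.hstack(S)]))
for nm,(u,v) in dict(yel=(285,261),red=(396,247)).items(): print(nm,onz("top",u,v,.11).round(3))
o=arm.observe();print(R.from_rotvec(o["ee_rot"]).as_matrix().round(3))
for c in [(122,172),(338,164),(423,177),(165,280)]: print(c,onz("top",*c,.05).round(3))
```

```text
0 181.8 245.8 r px 19.066668 [0.4625 0.2183 0.099 ]
 knob top px pred top [180.  245.1] scene [221.  177.1]
1 246.8 205.8 r px 18.333334 [0.5647 0.0579 0.099 ]
 knob top px pred top [246.2 204.4] scene [282.  187.1]
2 343.8 236.8 r px 19.066668 [ 0.4877 -0.1861  0.099 ]
 knob top px pred top [345.  235.9] scene [324.3 245.5]
yel [ 0.426 -0.039  0.11 ]
red [ 0.462 -0.313  0.11 ]
[[-0.957  0.291 -0.   ]
 [ 0.291  0.957 -0.001]
 [-0.    -0.001 -1.   ]]
(122, 172) [0.661 0.394 0.05 ]
(338, 164) [ 0.687 -0.18   0.05 ]
(423, 177) [ 0.653 -0.406  0.05 ]
(165, 280) [0.378 0.268 0.05 ]
```

View pics/crops.png

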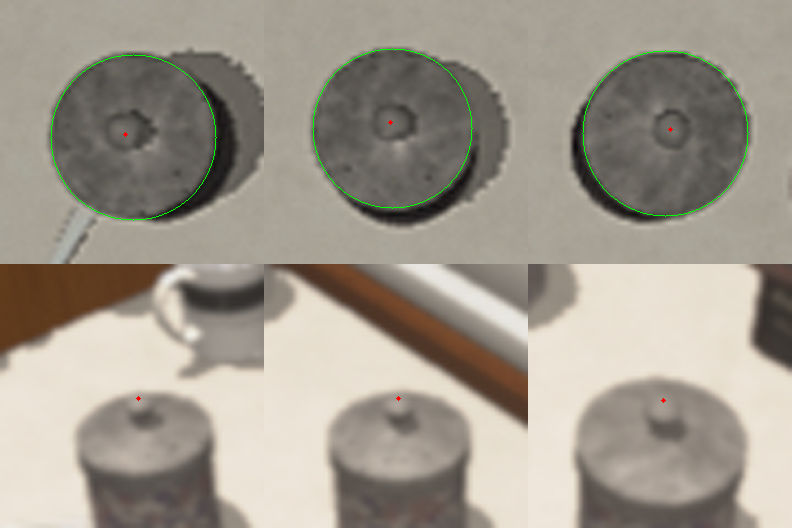

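The lid circles fit. Their radii are 46 to 49 mm, and the predicted knob tops land on the knobs in both views. Targets are left (0.464, 0.218), middle (0.565, 0.058) and right (0.488, -0.186). The first move goes above the left tin.

jog_arm --moves '[{"xyz": [-0.7, -0.5, 0], "grip": -1}, {"xyz": [-1.45, -1.05, 0], "grip": -1}, {"xyz": [-2.2, -1.6, 0], "grip": -1}, {"xyz": [-2.9, -2.1, 0], "grip": -1}, {"xyz": [-3.6, -2.65, 0], "grip": -1}]' --force 40

```text
invalid input at $.moves[0]: expected keys twist, xyz, grip
```

jog_arm --moves '[{"xyz": [-0.7, -0.5, 0], "grip": -1}, {"xyz": [-1.4, -1.0, 0], "grip": -1}, {"xyz": [-2.1, -1.5, 0], "grip": -1}, {"xyz": [-2.75, -2.05, 0], "grip": -1}, {"xyz": [-2.75, -2.05, 0], "grip": -1}]'

```text
invalid input at $.moves[0]: expected keys twist, xyz, grip
```

jog_arm --moves '[{"xyz": [0, 0, 0], "grip": -1}]'

```text
invalid input at $.moves[0]: expected keys twist, xyz, grip
```

```bash
python3 -c "
from h import *
print(go([.464,.218,.113]).round(3),arm.observe()['position'],arm.observe()['clock'])"
```

```text
[-6.343 -4.683  2.075] [0.18152538 0.59762095 0.2370513 ] 0.1
```

jog_arm --moves '[{"twist": [0, 0, 0], "xyz": [-0.7, -0.5, 0], "grip": -1}, {"twist": [0, 0, 0], "xyz": [-1.45, -1.05, 0], "grip": -1}, {"twist": [0, 0, 0], "xyz": [-2.2, -1.6, 0], "grip": -1}, {"twist": [0, 0, 0], "xyz": [-2.9, -2.1, 0], "grip": -1}, {"twist": [0, 0, 0], "xyz": [-3.6, -2.65, 0], "grip": -1}]' --force 40

```text
clock: 0.72
position: [0.3429, 0.3816, 0.2376]
ee_rot: [-0.462, -3.107, 0.0]
force: [0.1, 0.2, -0.8]
width: 1.003
```

jog_arm --moves '[{"twist": [0, 0, 0], "xyz": [-0.7, -0.5, 0], "grip": -1}, {"twist": [0, 0, 0], "xyz": [-1.4, -1.0, 0], "grip": -1}, {"twist": [0, 0, 0], "xyz": [-2.1, -1.5, 0], "grip": -1}, {"twist": [0, 0, 0], "xyz": [-2.75, -2.05, 0], "grip": -1}, {"twist": [0, 0, 0], "xyz": [-2.75, -2.05, 0], "grip": -1}]'

```text
clock: 1.35
position: [0.4662, 0.2131, 0.2376]
ee_rot: [0.473, 3.105, -0.003]
force: [-0.5, 1.4, -0.3]
width: 1.005
```

jog_arm --moves '[{"twist": [0, 0, 0], "xyz": [0, 0, 0], "grip": -1}, {"twist": [0, 0, 0], "xyz": [0, 0, 0], "grip": -1}]'

```text
clock: 1.6
position: [0.4634, 0.2187, 0.2375]
ee_rot: [-0.458, -3.107, -0.0]
force: [0.2, 0.0, -0.3]
width: 0.999
```

```bash
python3 -c "
from h import *
o=arm.observe();print(go([.464,.218,.113]).round(3),o['position'],o['clock'],o['joints'].round(2))"
```

```text
[-0.014 -0.009  2.076] [0.46339872 0.21873698 0.23754069] 1.6 [-0.71  0.25  0.21  1.86 -0.06  1.04  0.8 ]
```

jog_arm --moves '[{"twist": [0, 0, 0], "xyz": [0, 0, 0.6], "grip": -1}, {"twist": [0, 0, 0], "xyz": [0, 0, 1.2], "grip": -1}, {"twist": [0, 0, 0], "xyz": [0, 0, 1.7], "grip": -1}, {"twist": [0, 0, 0], "xyz": [0, 0, 2.0], "grip": -1}, {"twist": [0, 0, 0], "xyz": [0, 0, 2.07], "grip": -1}]'

```text
clock: 2.22
position: [0.463, 0.2182, 0.1125]
ee_rot: [-0.458, -3.106, 0.002]
force: [-0.9, -0.4, -0.3]
width: 1.002
```

jog_arm --moves '[{"twist": [0, 0, 0], "xyz": [0, 0, 0], "grip": -1}, {"twist": [0, 0, 0], "xyz": [0, 0, 0], "grip": -1}]'

```text
clock: 2.48
position: [0.4646, 0.218, 0.1144]
ee_rot: [0.461, 3.107, 0.002]
force: [0.5, -0.2, 0.5]
width: 0.999
```

```bash
python3 -c "
from h import *
o=arm.observe();print(go([.464,.218,.113]).round(3),o['position'],o['force'])
cv2.imwrite('pics/s1.png',cv2.resize(arm.get_image('scene')[120:260,150:350],None,fx=4,fy=4))"
```

```text
[ 0.01  -0.003  0.023] [0.46463154 0.21802095 0.11438036] [ 0.4969828  -0.24864186  0.50696116]
```

View pics/s1.png

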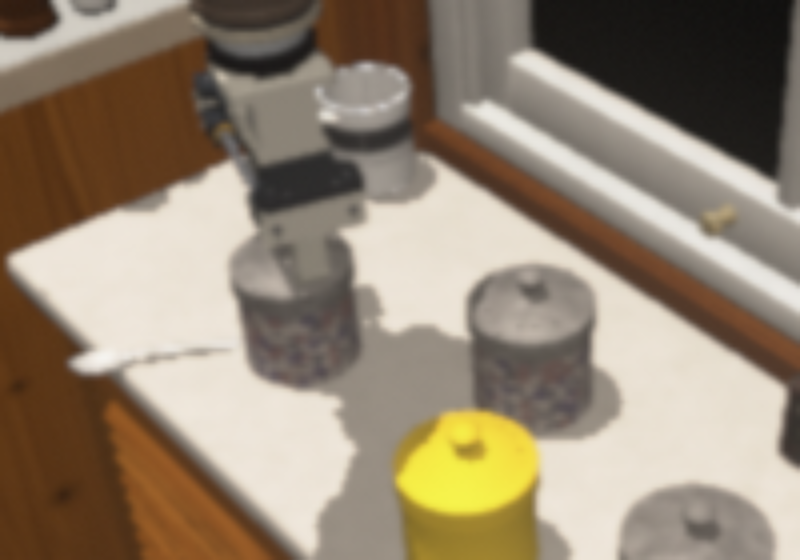

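The gripper is over the left lid, with the near finger at about (310,265) in the crop and nothing else touched. Closing now.

jog_arm --moves '[{"twist": [0, 0, 0], "xyz": [0, 0, 0.01], "grip": 1}, {"twist": [0, 0, 0], "xyz": [0, 0, 0.01], "grip": 1}, {"twist": [0, 0, 0], "xyz": [0, 0, 0.01], "grip": 1}, {"twist": [0, 0, 0], "xyz": [0, 0, 0.01], "grip": 1}, {"twist": [0, 0, 0], "xyz": [0, 0, 0.01], "grip": 1}]' --force 40

```text
clock: 3.15
position: [0.4642, 0.2175, 0.1129]
ee_rot: [0.462, 3.107, 0.0]
force: [0.8, -0.4, -0.8]
width: 0.501
```

jog_arm --moves '[{"twist": [0, 0, 0], "xyz": [0, 0, 0], "grip": 1}, {"twist": [0, 0, 0], "xyz": [0, 0, 0], "grip": 1}, {"twist": [0, 0, 0], "xyz": [0, 0, 0], "grip": 1}, {"twist": [0, 0, 0], "xyz": [0, 0, 0], "grip": 1}, {"twist": [0, 0, 0], "xyz": [0, 0, 0], "grip": 1}]'

```text
clock: 3.78
position: [0.4645, 0.2178, 0.1131]
ee_rot: [0.461, 3.107, 0.001]
force: [0.9, 1.9, 2.3]
width: 0.199
```

jog_arm --moves '[{"twist": [0, 0, 0], "xyz": [0, 0, 0], "grip": 1}, {"twist": [0, 0, 0], "xyz": [0, 0, 0], "grip": 1}]'

```text
clock: 4.03
position: [0.4644, 0.2177, 0.1131]
ee_rot: [0.461, 3.107, 0.001]
force: [0.1, 2.2, 2.4]
width: 0.199
```

jog_arm --moves '[{"twist": [0, 0, 0], "xyz": [0, 0, -0.1], "grip": 1}, {"twist": [0, 0, 0], "xyz": [0, 0, -0.25], "grip": 1}, {"twist": [0, 0, 0], "xyz": [0, 0, -0.4], "grip": 1}, {"twist": [0, 0, 0], "xyz": [0, 0, -0.55], "grip": 1}, {"twist": [0, 0, 0], "xyz": [0, 0, -0.7], "grip": 1}]'

```text
clock: 4.65
position: [0.4642, 0.2175, 0.1557]
ee_rot: [0.462, 3.107, 0.0]
force: [0.2, -0.5, -1.7]
width: 0.195
```

jog_arm --moves '[{"twist": [0, 0, 0], "xyz": [0, 0, 0], "grip": 1}, {"twist": [0, 0, 0], "xyz": [0, 0, 0], "grip": 1}, {"twist": [0, 0, 0], "xyz": [0, 0, 0], "grip": 1}, {"twist": [0, 0, 0], "xyz": [0, 0, 0], "grip": 1}]'

```text
clock: 5.15
position: [0.464, 0.2174, 0.1546]
ee_rot: [-0.461, -3.107, 0.001]
force: [-0.0, 0.9, -2.1]
width: 0.198
```

```bash
python3 -c "
from h import *
o=arm.observe();print(o['position'],o['force'],o['ft_torque'],o['joint_efforts'].round(2))
cv2.imwrite('pics/s2.png',cv2.resize(arm.get_image('scene')[100:240,150:350],None,fx=4,fy=4))
fs=[]
for k in range(6):
    arm.get_image('scene');fs.append(arm.observe()['force'])
print(np.mean(fs,0))"
```

```text
[0.46403534 0.21739398 0.15463216] [-0.03026309  0.91653798 -2.05365592] [-0.01103583 -0.0061391  -0.0263679 ] [-0.000e+00 -5.455e+01  2.710e+00 -2.662e+01 -1.000e-02  9.000e-02
  0.000e+00]
[-0.15927321 -0.01482278 -2.60529475]
```

View pics/s2.png

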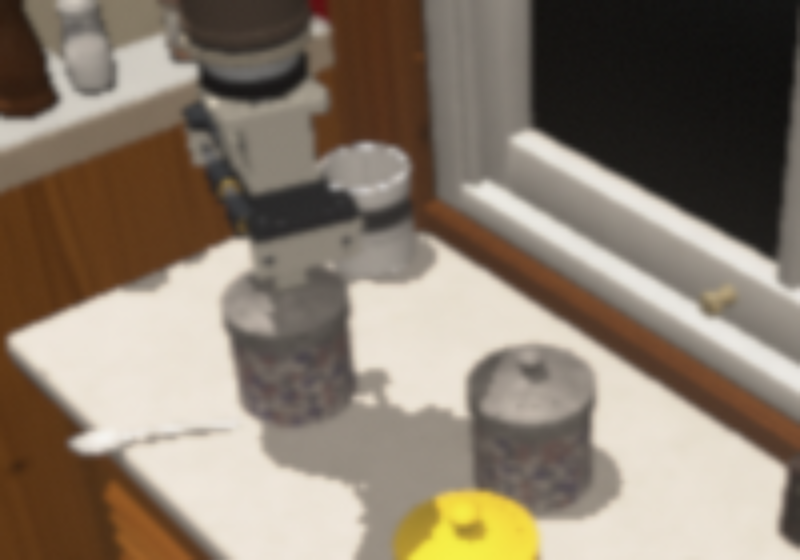

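The left tin is lifted upright and about 42 mm up, clear of its shadow. It weighs about 2.6 N, so it is light. Setting it back down.

jog_arm --moves '[{"twist": [0, 0, 0], "xyz": [0, 0, 0.2], "grip": 1}, {"twist": [0, 0, 0], "xyz": [0, 0, 0.4], "grip": 1}, {"twist": [0, 0, 0], "xyz": [0, 0, 0.55], "grip": 1}, {"twist": [0, 0, 0], "xyz": [0, 0, 0.65], "grip": 1}, {"twist": [0, 0, 0], "xyz": [0, 0, 0.7], "grip": 1}]'

```text
clock: 6.12
position: [0.4644, 0.2177, 0.1127]
ee_rot: [0.462, 3.107, 0.0]
force: [0.9, 3.1, 8.7]
width: 0.203
```

jog_arm --moves '[{"twist": [0, 0, 0], "xyz": [0, 0, 0], "grip": 1}, {"twist": [0, 0, 0], "xyz": [0, 0, 0], "grip": 1}, {"twist": [0, 0, 0], "xyz": [0, 0, 0], "grip": 1}]'

```text
clock: 6.5
position: [0.4642, 0.2174, 0.1131]
ee_rot: [0.462, 3.107, 0.0]
force: [-0.3, 0.7, -2.8]
width: 0.198
```

jog_arm --moves '[{"twist": [0, 0, 0], "xyz": [0, 0, 0.01], "grip": 1}, {"twist": [0, 0, 0], "xyz": [0, 0, 0.02], "grip": 1}, {"twist": [0, 0, 0], "xyz": [0, 0, 0.02], "grip": 1}]'

```text
clock: 6.88
position: [0.465, 0.2184, 0.1125]
ee_rot: [0.461, 3.106, 0.003]
force: [-1.0, 1.5, 5.4]
width: 0.197
```

Fz is now positive, so the base is resting on the bench. Opening the gripper and then rising.

jog_arm --moves '[{"twist": [0, 0, 0], "xyz": [0, 0, 0], "grip": -0.2}, {"twist": [0, 0, 0], "xyz": [0, 0, 0], "grip": -0.2}, {"twist": [0, 0, 0], "xyz": [0, 0, 0], "grip": -0.2}, {"twist": [0, 0, 0], "xyz": [0, 0, 0], "grip": -0.2}, {"twist": [0, 0, 0], "xyz": [0, 0, 0], "grip": -0.2}]'

```text
clock: 7.5
position: [0.4642, 0.2174, 0.1117]
ee_rot: [-0.462, -3.107, 0.0]
force: [-0.2, -1.1, 0.9]
width: 0.596
```

jog_arm --moves '[{"twist": [0, 0, 0], "xyz": [0, 0, -0.2], "grip": -0.2}, {"twist": [0, 0, 0], "xyz": [0, 0, -0.6], "grip": -0.2}, {"twist": [0, 0, 0], "xyz": [0, 0, -1.0], "grip": -0.2}, {"twist": [0, 0, 0], "xyz": [0, 0, -1.3], "grip": -0.2}, {"twist": [0, 0, 0], "xyz": [0, 0, -1.3], "grip": -0.2}]'

```text
clock: 8.12
position: [0.4651, 0.218, 0.1916]
ee_rot: [0.461, 3.105, 0.004]
force: [0.0, 1.1, -0.9]
width: 0.599
```

```bash
python3 -c "
from h import *
o=arm.observe();print(go([.565,.058,.192]).round(3),o['position'],o['width'])"
```

```text
[-2.368 -2.067 -0.007] [0.46513324 0.21796437 0.19158868] 0.5990246745740526
```

jog_arm --moves '[{"twist": [0, 0, 0], "xyz": [-0.6, -0.5, 0], "grip": -0.2}, {"twist": [0, 0, 0], "xyz": [-1.2, -1.05, 0], "grip": -0.2}, {"twist": [0, 0, 0], "xyz": [-1.8, -1.6, 0], "grip": -0.2}, {"twist": [0, 0, 0], "xyz": [-2.2, -1.9, 0], "grip": -0.2}, {"twist": [0, 0, 0], "xyz": [-2.37, -2.06, 0], "grip": -0.2}]'

```text
clock: 8.75
position: [0.5647, 0.0561, 0.1892]
ee_rot: [-0.465, -3.106, 0.001]
force: [0.3, 0.5, 0.5]
width: 0.598
```

jog_arm --moves '[{"twist": [0, 0, 0], "xyz": [0, 0, 0], "grip": -0.2}, {"twist": [0, 0, 0], "xyz": [0, 0, 0], "grip": -0.2}, {"twist": [0, 0, 0], "xyz": [0, 0, 0], "grip": -0.2}, {"twist": [0, 0, 0], "xyz": [0, 0, 0], "grip": -0.2}]'

```text
clock: 9.25
position: [0.5641, 0.0588, 0.1898]
ee_rot: [0.46, 3.108, 0.001]
force: [0.1, 0.0, 0.2]
width: 0.604
```

```bash
python3 -c "
from h import *
o=arm.observe();print(go([.565,.058,.113]).round(3),o['position'],o['width'],o['force'])
a=arm.get_image('scene')[120:260,180:340];b=arm.get_image('top')[160:300,140:300]
cv2.imwrite('pics/s3.png',cv2.resize(np.hstack([a,b]),None,fx=2.4,fy=2.4))"
```

```text
[-0.018 -0.008  1.281] [0.56409099 0.0587631  0.18983342] 0.6042892415420511 [0.07580486 0.02226402 0.18881202]
```

View pics/s3.png

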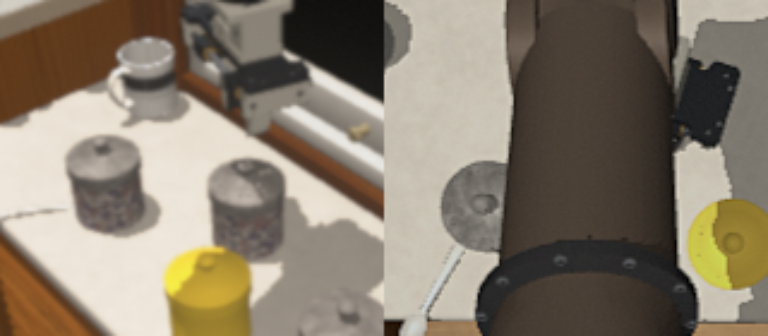

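The left tin stands upright in its place, and the gripper is above the middle tin's knob (about (247,165) in the left crop). Descending and closing.

jog_arm --moves '[{"twist": [0, 0, 0], "xyz": [0, 0, 0.4], "grip": -0.2}, {"twist": [0, 0, 0], "xyz": [0, 0, 0.8], "grip": -0.2}, {"twist": [0, 0, 0], "xyz": [0, 0, 1.1], "grip": -0.2}, {"twist": [0, 0, 0], "xyz": [-0.01, 0, 1.25], "grip": -0.2}, {"twist": [0, 0, 0], "xyz": [-0.01, 0, 1.28], "grip": -0.2}]'

```text
clock: 9.98
position: [0.5649, 0.0577, 0.1127]
ee_rot: [-0.462, -3.107, 0.0]
force: [0.4, 0.3, -0.0]
width: 0.601
```

jog_arm --moves '[{"twist": [0, 0, 0], "xyz": [0, 0, 0], "grip": -0.2}, {"twist": [0, 0, 0], "xyz": [0, 0, 0], "grip": -0.2}, {"twist": [0, 0, 0], "xyz": [0, 0, 0], "grip": -0.2}]'

```text
clock: 10.35
position: [0.5652, 0.0578, 0.1134]
ee_rot: [0.461, 3.107, 0.001]
force: [-0.4, -0.1, 0.5]
width: 0.599
```

jog_arm --moves '[{"twist": [0, 0, 0], "xyz": [0, 0, 0], "grip": 1}, {"twist": [0, 0, 0], "xyz": [0, 0, 0], "grip": 1}, {"twist": [0, 0, 0], "xyz": [0, 0, 0], "grip": 1}, {"twist": [0, 0, 0], "xyz": [0, 0, 0], "grip": 1}, {"twist": [0, 0, 0], "xyz": [0, 0, 0], "grip": 1}]'

```text
clock: 10.98
position: [0.565, 0.0581, 0.113]
ee_rot: [0.461, 3.107, 0.001]
force: [0.4, 1.4, 0.5]
width: 0.198
```

jog_arm --moves '[{"twist": [0, 0, 0], "xyz": [0, 0, 0], "grip": 1}, {"twist": [0, 0, 0], "xyz": [0, 0, 0], "grip": 1}, {"twist": [0, 0, 0], "xyz": [0, 0, 0], "grip": 1}, {"twist": [0, 0, 0], "xyz": [0, 0, 0], "grip": 1}]'

```text
clock: 11.48
position: [0.565, 0.0578, 0.113]
ee_rot: [0.461, 3.107, 0.0]
force: [0.3, 1.4, 2.0]
width: 0.192
```

jog_arm --moves '[{"twist": [0, 0, 0], "xyz": [0, 0, -0.1], "grip": 1}, {"twist": [0, 0, 0], "xyz": [0, 0, -0.25], "grip": 1}, {"twist": [0, 0, 0], "xyz": [0, 0, -0.4], "grip": 1}, {"twist": [0, 0, 0], "xyz": [0, 0, -0.55], "grip": 1}, {"twist": [0, 0, 0], "xyz": [0, 0, -0.7], "grip": 1}]'

```text
clock: 12.1
position: [0.565, 0.0577, 0.1557]
ee_rot: [0.462, 3.107, 0.0]
force: [0.1, -0.6, -3.0]
width: 0.199
```

jog_arm --moves '[{"twist": [0, 0, 0], "xyz": [0, 0, 0], "grip": 1}, {"twist": [0, 0, 0], "xyz": [0, 0, 0], "grip": 1}, {"twist": [0, 0, 0], "xyz": [0, 0, 0], "grip": 1}, {"twist": [0, 0, 0], "xyz": [0, 0, 0], "grip": 1}, {"twist": [0, 0, 0], "xyz": [0, 0, 0], "grip": 1}]'

```text
clock: 12.72
position: [0.5649, 0.0577, 0.1548]
ee_rot: [-0.462, -3.107, 0.0]
force: [0.4, -1.1, -2.3]
width: 0.194
```

```bash
python3 -c "
from h import *
fs=[]
for k in range(6):
    i=arm.get_image('scene');fs.append(arm.observe()['force'])
o=arm.observe();print(o['position'],o['width'],np.mean(fs,0))
cv2.imwrite('pics/s4.png',cv2.resize(i[100:260,180:380],None,fx=3,fy=3))"
```

```text
[0.5649646  0.05772337 0.15492851] 0.19598064010847208 [-0.13154923  0.13661916 -2.69449489]
```

View pics/s4.png

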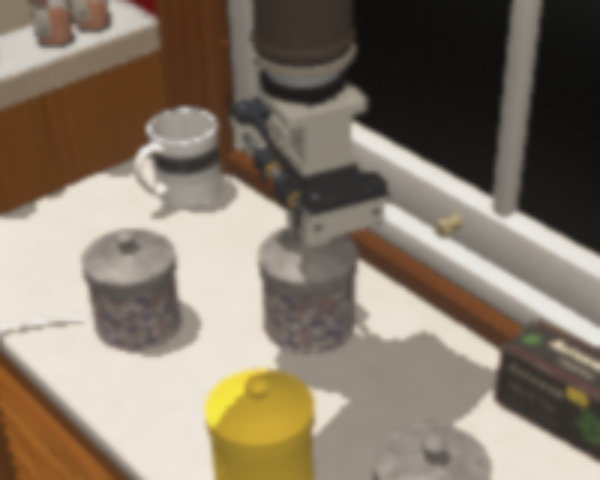

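The middle tin is lifted upright and also weighs about 2.7 N, so the right one should be the full one. I'll set the middle one down.

jog_arm --moves '[{"twist": [0, 0, 0], "xyz": [0, 0, 0.2], "grip": 1}, {"twist": [0, 0, 0], "xyz": [0, 0, 0.4], "grip": 1}, {"twist": [0, 0, 0], "xyz": [0, 0, 0.55], "grip": 1}, {"twist": [0, 0, 0], "xyz": [0, 0, 0.65], "grip": 1}, {"twist": [0, 0, 0], "xyz": [0, 0, 0.7], "grip": 1}]'

```text
clock: 13.65
position: [0.565, 0.0579, 0.1126]
ee_rot: [-0.461, -3.107, -0.0]
force: [-1.2, 4.1, 10.1]
width: 0.196
```

jog_arm --moves '[{"twist": [0, 0, 0], "xyz": [0, 0, 0.01], "grip": 1}, {"twist": [0, 0, 0], "xyz": [0, 0, 0.02], "grip": 1}, {"twist": [0, 0, 0], "xyz": [0, 0, 0.02], "grip": 1}, {"twist": [0, 0, 0], "xyz": [0, 0, 0.02], "grip": 1}]'

```text
clock: 14.15
position: [0.5652, 0.058, 0.1126]
ee_rot: [0.461, 3.107, 0.001]
force: [-3.0, 1.7, 6.0]
width: 0.195
```

jog_arm --moves '[{"twist": [0, 0, 0], "xyz": [0, 0, 0], "grip": -0.2}, {"twist": [0, 0, 0], "xyz": [0, 0, 0], "grip": -0.2}, {"twist": [0, 0, 0], "xyz": [0, 0, 0], "grip": -0.2}, {"twist": [0, 0, 0], "xyz": [0, 0, 0], "grip": -0.2}, {"twist": [0, 0, 0], "xyz": [0, 0, 0], "grip": -0.2}]'

```text
clock: 14.78
position: [0.5649, 0.0577, 0.1117]
ee_rot: [-0.462, -3.107, 0.0]
force: [0.1, -0.4, 0.2]
width: 0.597
```

jog_arm --moves '[{"twist": [0, 0, 0], "xyz": [0, 0, -0.2], "grip": -0.2}, {"twist": [0, 0, 0], "xyz": [0, 0, -0.6], "grip": -0.2}, {"twist": [0, 0, 0], "xyz": [0, 0, -1.0], "grip": -0.2}, {"twist": [0, 0, 0], "xyz": [0, 0, -1.3], "grip": -0.2}, {"twist": [0, 0, 0], "xyz": [0, 0, -1.3], "grip": -0.2}]'

```text
clock: 15.4
position: [0.566, 0.0578, 0.1917]
ee_rot: [0.461, 3.104, 0.002]
force: [-0.3, -0.2, -0.2]
width: 0.6
```

```bash
python3 -c "
from h import *
o=arm.observe();print(go([.488,-.186,.192]).round(3),o['position'],o['width'],o['joints'].round(2))"
```

```text
[ 0.062 -4.266 -0.013] [0.56600119 0.05782225 0.19167846] 0.5998572453623396 [-0.4   0.39  0.27  1.79 -0.12  0.97  1.2 ]
```

jog_arm --moves '[{"twist": [0, 0, 0], "xyz": [0.01, -0.7, 0], "grip": -0.2}, {"twist": [0, 0, 0], "xyz": [0.02, -1.5, 0], "grip": -0.2}, {"twist": [0, 0, 0], "xyz": [0.03, -2.3, 0], "grip": -0.2}, {"twist": [0, 0, 0], "xyz": [0.04, -3.1, 0], "grip": -0.2}, {"twist": [0, 0, 0], "xyz": [0.05, -3.8, 0], "grip": -0.2}]'

```text
clock: 16.02
position: [0.4946, -0.1612, 0.1892]
ee_rot: [-0.463, -3.107, 0.0]
force: [0.6, 0.2, -0.6]
width: 0.598
```

jog_arm --moves '[{"twist": [0, 0, 0], "xyz": [0, -0.3, 0], "grip": -0.2}, {"twist": [0, 0, 0], "xyz": [0.01, -0.46, 0], "grip": -0.2}, {"twist": [0, 0, 0], "xyz": [0.01, -0.46, 0], "grip": -0.2}, {"twist": [0, 0, 0], "xyz": [0.01, -0.46, 0], "grip": -0.2}, {"twist": [0, 0, 0], "xyz": [0.01, -0.46, 0], "grip": -0.2}]'

```text
clock: 16.65
position: [0.4877, -0.1847, 0.1897]
ee_rot: [0.459, 3.108, 0.001]
force: [0.6, 0.4, -0.1]
width: 0.605
```

```bash
python3 -c "
from h import *
o=arm.observe();print(go([.488,-.186,.113]).round(3),o['position'],o['width'],o['joints'].round(2))
a=arm.get_image('scene')[160:320,220:400];b=arm.get_image('top')[170:330,230:410]
cv2.imwrite('pics/s5.png',cv2.resize(np.hstack([a,b]),None,fx=2.2,fy=2.2))"
```

```text
[-0.011 -0.02   1.278] [ 0.48768279 -0.18467809  0.18965969] 0.6046236685369464 [-0.01  0.32  0.35  1.91 -0.13  0.94  1.68]
```

View pics/s5.png

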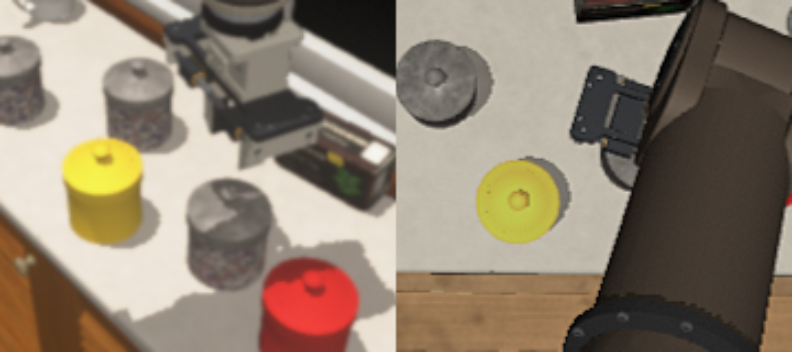

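The left and middle tins stand in place. The gripper is above the grey right tin, whose lid is at about (229,205) in the left crop, and the red one is to its right. Descending.

jog_arm --moves '[{"twist": [0, 0, 0], "xyz": [-0.01, -0.02, 0.4], "grip": -0.2}, {"twist": [0, 0, 0], "xyz": [-0.01, -0.02, 0.8], "grip": -0.2}, {"twist": [0, 0, 0], "xyz": [-0.01, -0.02, 1.1], "grip": -0.2}, {"twist": [0, 0, 0], "xyz": [-0.01, -0.02, 1.25], "grip": -0.2}, {"twist": [0, 0, 0], "xyz": [-0.01, -0.02, 1.28], "grip": -0.2}]'

```text
clock: 17.38
position: [0.4874, -0.187, 0.1127]
ee_rot: [-0.461, -3.107, -0.0]
force: [0.1, -0.5, 0.1]
width: 0.601
```

jog_arm --moves '[{"twist": [0, 0, 0], "xyz": [0, 0, 0], "grip": -0.2}, {"twist": [0, 0, 0], "xyz": [0, 0, 0], "grip": -0.2}, {"twist": [0, 0, 0], "xyz": [0, 0, 0], "grip": -0.2}]'

```text
clock: 17.75
position: [0.4877, -0.1871, 0.1134]
ee_rot: [0.461, 3.107, 0.0]
force: [-0.3, -0.5, -1.6]
width: 0.6
```

jog_arm --moves '[{"twist": [0, 0, 0], "xyz": [0, 0, 0], "grip": 1}, {"twist": [0, 0, 0], "xyz": [0, 0, 0], "grip": 1}, {"twist": [0, 0, 0], "xyz": [0, 0, 0], "grip": 1}, {"twist": [0, 0, 0], "xyz": [0, 0, 0], "grip": 1}, {"twist": [0, 0, 0], "xyz": [0, 0, 0], "grip": 1}]'

```text
clock: 18.38
position: [0.4876, -0.1865, 0.1129]
ee_rot: [0.461, 3.108, 0.001]
force: [1.3, 2.1, 1.7]
width: 0.197
```

jog_arm --moves '[{"twist": [0, 0, 0], "xyz": [0, 0, 0], "grip": 1}, {"twist": [0, 0, 0], "xyz": [0, 0, 0], "grip": 1}, {"twist": [0, 0, 0], "xyz": [0, 0, 0], "grip": 1}, {"twist": [0, 0, 0], "xyz": [0, 0, 0], "grip": 1}]'

```text
clock: 18.88
position: [0.4876, -0.187, 0.113]
ee_rot: [0.461, 3.107, 0.0]
force: [0.9, 3.4, 2.3]
width: 0.196
```

jog_arm --moves '[{"twist": [0, 0, 0], "xyz": [0, 0, -0.1], "grip": 1}, {"twist": [0, 0, 0], "xyz": [0, 0, -0.25], "grip": 1}, {"twist": [0, 0, 0], "xyz": [0, 0, -0.4], "grip": 1}, {"twist": [0, 0, 0], "xyz": [0, 0, -0.55], "grip": 1}, {"twist": [0, 0, 0], "xyz": [0, 0, -0.7], "grip": 1}]'

```text
clock: 19.5
position: [0.4874, -0.1872, 0.1556]
ee_rot: [0.462, 3.107, 0.0]
force: [0.5, 0.3, -6.4]
width: 0.196
```

jog_arm --moves '[{"twist": [0, 0, 0], "xyz": [0, 0, 0], "grip": 1}, {"twist": [0, 0, 0], "xyz": [0, 0, 0], "grip": 1}, {"twist": [0, 0, 0], "xyz": [0, 0, 0], "grip": 1}, {"twist": [0, 0, 0], "xyz": [0, 0, 0], "grip": 1}, {"twist": [0, 0, 0], "xyz": [0, 0, 0], "grip": 1}]'

```text
clock: 20.12
position: [0.4874, -0.1871, 0.1548]
ee_rot: [-0.461, -3.107, -0.0]
force: [-0.2, -0.1, -6.7]
width: 0.197
```

```bash
python3 -c "
from h import *
fs=[]
for k in range(6):
    i=arm.get_image('scene');fs.append(arm.observe()['force'])
o=arm.observe();print(o['position'],o['width'],np.mean(fs,0))"
```

```text
[ 0.48748038 -0.18715828  0.1549244 ] 0.1986635597613835 [ 0.24023365 -0.29747719 -6.55252163]
```

The right tin weighs about 6.5 N, so it is the full one. As the task asks, I'll set it back on its spot with the grip kept, then raise it for the final hold.

jog_arm --moves '[{"twist": [0, 0, 0], "xyz": [0, 0, 0.2], "grip": 1}, {"twist": [0, 0, 0], "xyz": [0, 0, 0.4], "grip": 1}, {"twist": [0, 0, 0], "xyz": [0, 0, 0.55], "grip": 1}, {"twist": [0, 0, 0], "xyz": [0, 0, 0.65], "grip": 1}, {"twist": [0, 0, 0], "xyz": [0, 0, 0.7], "grip": 1}]'

```text
clock: 21.05
position: [0.4879, -0.1873, 0.1128]
ee_rot: [0.462, 3.107, -0.0]
force: [2.1, 1.3, 4.2]
width: 0.197
```

jog_arm --moves '[{"twist": [0, 0, 0], "xyz": [0, 0, 0.01], "grip": 1}, {"twist": [0, 0, 0], "xyz": [0, 0, 0.02], "grip": 1}, {"twist": [0, 0, 0], "xyz": [0, 0, 0.02], "grip": 1}, {"twist": [0, 0, 0], "xyz": [0, 0, 0.02], "grip": 1}]'

```text
clock: 21.55
position: [0.488, -0.1873, 0.1127]
ee_rot: [0.461, 3.106, 0.0]
force: [-1.8, 1.1, 5.2]
width: 0.197
```

jog_arm --moves '[{"twist": [0, 0, 0], "xyz": [0, 0, -0.15], "grip": 1}, {"twist": [0, 0, 0], "xyz": [0, 0, -0.4], "grip": 1}, {"twist": [0, 0, 0], "xyz": [0, 0, -0.7], "grip": 1}, {"twist": [0, 0, 0], "xyz": [0, 0, -1.0], "grip": 1}, {"twist": [0, 0, 0], "xyz": [0, 0, -1.3], "grip": 1}]'

```text
clock: 22.18
position: [0.4873, -0.1872, 0.1911]
ee_rot: [0.462, 3.107, -0.0]
force: [-0.0, -0.4, -7.7]
width: 0.198
```

jog_arm --moves '[{"twist": [0, 0, 0], "xyz": [0, 0, -0.3], "grip": 1}, {"twist": [0, 0, 0], "xyz": [0, 0, -0.6], "grip": 1}, {"twist": [0, 0, 0], "xyz": [0, 0, -0.9], "grip": 1}, {"twist": [0, 0, 0], "xyz": [0, 0, -1.1], "grip": 1}, {"twist": [0, 0, 0], "xyz": [0, 0, -1.2], "grip": 1}]'

```text
clock: 22.8
position: [0.4875, -0.1872, 0.2626]
ee_rot: [0.461, 3.107, 0.0]
force: [-0.5, -0.9, -7.7]
width: 0.199
```

jog_arm --moves '[{"twist": [0, 0, 0], "xyz": [0, 0, 0], "grip": 1}, {"twist": [0, 0, 0], "xyz": [0, 0, 0], "grip": 1}, {"twist": [0, 0, 0], "xyz": [0, 0, 0], "grip": 1}, {"twist": [0, 0, 0], "xyz": [0, 0, 0], "grip": 1}, {"twist": [0, 0, 0], "xyz": [0, 0, 0], "grip": 1}]'

```text
clock: 23.42
position: [0.4874, -0.1871, 0.2616]
ee_rot: [-0.462, -3.107, -0.0]
force: [-0.3, 0.2, -6.4]
width: 0.197
```

```bash
python3 -c "
from h import *
i=arm.get_image('scene');o=arm.observe();print(o['position'],o['width'],o['force'],abs(o['dq']).max(),o['clock'])
cv2.imwrite('pics/s6.png',i)"
```

```text
[ 0.48738954 -0.18712846  0.26162085] 0.19638205853282897 [ 0.31441673  0.27462077 -7.24480865] 0.002646979709308597 23.475
```

View pics/s6.png

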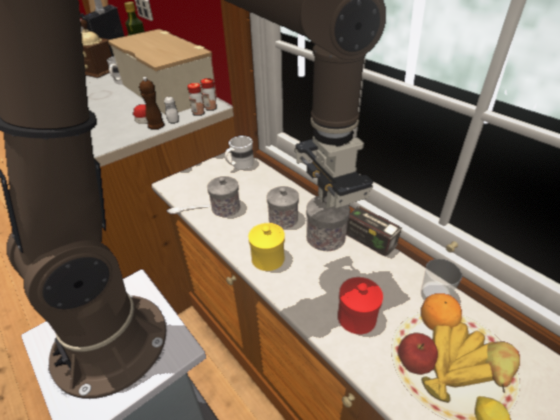

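The right tin is held upright near (326,222), with its base about 149 mm above the bench. The left tin (224,196), the middle tin (283,206) and the bystanders are where they started, and the arm is still. Handing in.

```bash
python3 -c "
from cell import arm
print(arm.sign_off())"
```

```text
the job is handed in; nothing more can be done
None
```

The right tin is the full one, and I handed the job in at about 23.5 s with the gripper holding it by its knob. No verdict was reported.

- **Weighing:** I lifted the tins left to right, each about 42 mm clear of the bench. The wrist force read about 2.6 N for the left tin, 2.7 N for the middle and 6.5 N for the right. Each was set back on its own spot; the right one kept its grip when set down and was then raised for the final hold.
- **Last checks:** The base of the right tin was about 149 mm above the bench by the gripper's measured height. It hung upright and still, with a steady finger opening. In the last picture, the left and middle tins stood upright in their places, and the mug, carton, glass, spoon and coloured look-alikes looked unmoved.
- **Oddities:**
    - The first move call was refused for a missing field, and nothing moved.
    - After the first set-down of the left tin the wrist still carried its weight, so I lowered about 1 mm more before letting go.
    - The knobs gripped at about 18 mm rather than the stated 22 mm, but none slipped.

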